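Dust off the stamp and show its face to the inspection camera

ROBOT

A 6-joint arm with a two-finger parallel gripper is mounted at the origin on a cart in front of the work surface, level with it; the furniture and walls round the work are solid. World frame = base frame: x ahead of the robot, y to its left, z up, the work surface at z = 0. Lengths are in m, angles in rad, forces in N, time in s.
With the tool pointing down it reaches from about 0.425 to 0.95 m from the base axis. Payload 3.5 kg.
Tool frame: the origin (TCP) lies on the centre line of the jaws, within the pads' length; the fingertips stand 25 mm ahead of it and the grasp point (between the pads) lies 6 mm ahead of it (ctrl.finger_overhang is the distance from the TCP to the fingertips, in m); z points along the fingers, y is the line along which they close (so a half turn about z gives the same grasp; the last joint's range is limited). The gripper opens to 85 mm and grips with 20 to 120 N. Pads are 22 mm wide; open, the fingers measure 114 mm over their backs; the gripper's body (76 mm by 85 mm) begins 54 mm behind the grasp point. The pads swing forward as they close: fully open they stand 13 mm farther back than shut.
Start: joints at [0.99, 0.286, 1.577, -0, 1.279, -0.15], TCP at [0.282, 0.613, 0.256] pointing down, gripper open.
Joint ranges: [-2.77, 2.77], [-0.9, 2.22], [0.21, 2.48], [-1.53, 4.67], [0.24, 2.81], [-2.84, 2.84]. Speed limits (rad/s): [2.79, 2.79, 3.14, 3.14, 3.14, 3.14].

INTERFACE

Orientations are given as a unit quaternion [x, y, z, w].
In Python, from plant import get_state, imaging, job, ctrl gives the robot as it stands.
- The arm moves only by the tool jog_arm, never from a script. Its argument "increments" is a list of rows, each an object of numbers: "dx", "dy", "dz": the shift along the world's x, y, z each as a share of 12 cm, from -1 to 1; "ax", "ay", "az": the turn, a rotation vector about the world's x, y, z each as a share of pi/2 rad, from -1 to 1; "gripper": the gripper command: -1 is shut, 1 is fully open, values between are in proportion. A call has 1 to 10 rows; each row is the pose to reach, as a shift and turn from the pose commanded when the call began; what a row does not reach only later rows make up. A row lasts 1/10 s, in which the tool goes at most 50 mm and 8.59 degrees, less where a joint would pass 70% of its speed; a pose out of reach is approached as far as the arm can. A call with a number of a shift or a turn outside -1 to 1 is refused whole. A call with a gripper value outside its range is refused whole. The fingers move at their own pace and stop on an object; "force" is the grip in N (left out, the last holds). Time passes only in rows, so rows that repeat a pose let the fingers close. It gives the time, the measured TCP pose, the force, the opening and the grip force at its end, in the units of the state.
- get_state(): the state, without advancing time (a new reading comes with each control period).
- imaging.read_camera(name): name is "scene" or "side" or "wrist"; returns a dict with "frame" (420x560x3 uint8, blue, green, red), "depth" (420x560 float32, m along the optical axis (not along the pixel's ray), 0 where there is no reading), "camera_matrix" (3x3 intrinsics, pixels), "dist" ([k1, k2, p1, p2, k3] as OpenCV has them; the pictures are not rectified), "extrinsics" (4x4, takes a point from camera to world coordinates); the wrist camera has in their place "mount" (4x4, takes a point from camera to tool coordinates, whose origin is the TCP and whose axes are the flange's). Camera axes: x right, y up, looking along -z (the intrinsics and any distortion apply to the point x, -y, -z); pixel columns grow to the right and rows downward; lengths in m; the calibration is good to about 2 mm. A picture is of the moment at which its call begins: read the wrist's pose just before it.
- job.sign_off(): hands the job in; it is judged then, once.
The state is a dict: "time": time; "qpos": joint angles; "dq": joint speeds; "joint_efforts": joint torques, N m; "eef_pos": TCP position; "tcp_rot": TCP orientation; "contact_force": force on the tool from outside, world axes, zero at the start; "wrist_torque": the same for the moment, N m; "opening": opening from 0.0 (shut) to 1.0 (fully open); "finger_force": force on a finger pad.
Only numpy, scipy, OpenCV 4.12 (cv2) and the standard library are available. Lean on these libraries where they do the work, as an engineer would, in place of code of your own. Each camera call takes 0.05 s, during which the arm holds its last target. There are 200 camera calls.

TASK

Give the carved face of the wooden stamp a short puff of air, pressing the canister's red cap fully down and letting it come back up while the stamp still lies in its rest. Then take the stamp out of the rest and present it in the air to the inspection camera: face towards the lens, 120 mm in front of it, centred on its line of sight and square to it. Finish while still holding the stamp there, steady; do not knock the other things about.

Things in the scene. Friction and masses are not known exactly. Their poses are not given: they have to be found in the camera images.
- stamp: Loose turned wooden stamp, 62 mm long, 20 to 45 g. Origin: centre of its flat carved face; z runs along its axis from face to head: base disc 33 mm across from z = 0 to 22 mm, neck 18 mm across to 34 mm, rounded head 28 mm across to 62 mm. It starts lying level in the rest, axis 100 mm above the worktop, face towards the air canister.
- stamp_face (a point): Centre of the stamp's carved face (the body's origin).
- stamp_head (a point): Point on the stamp's axis in the middle of its rounded head, 50 mm from the face; a good place to grip across (28 mm), fingers coming down on both sides.
- dust_station: Fixed wooden base 185 x 74 x 12 mm. Origin on the worktop below the stamp's face; x points from stamp to canister, z up. White block (x -20 to -3 mm, 46 mm wide, 95 mm high) cradles the stamp's base disc; a post 12 mm wide, 86 mm high at x = -50 mm bears its head, leaving room on both sides. Upright air canister, blue band, 44 mm across, at x = 75 mm; its red cap is the highest point.
- rest (a point): Where the centre of the stamp's face lies in the rest: 100 mm above the station's origin.
- cap_top (a point): Centre of the flat top of the red nozzle cap (27 mm across), 129 mm above the worktop when up; it moves with the cap. Press it straight down.
- air_cap (a joint): Travel of the sprung red cap: 0 up, 0.006 m fully down. It takes about 1.5 N to start and 6 N at the bottom, and springs back by itself.
- camera_stand: Fixed stand of the inspection camera: round dark foot 84 mm across and a steel column, 290 mm high. Origin on the worktop under the column.
- camera: Fixed white inspection camera, 44 mm wide, with white light ring 49 mm across. Origin: centre of the lens's front glass, 0.27 m above the worktop, 52 mm from the column. It looks along its own -x, towards the robot and 20 degrees (0.35 rad) below level; y is level. The stamp's face belongs at (-0.120, 0, 0) in this frame, the stamp's z along the camera's -x (head farther than face).
- ring_cutter_big: Bystander: bare metal ring 67 mm across, 22 mm high, on the worktop. Origin under its centre.
- ring_cutter_small: Bystander: bare metal ring 47 mm across, 18 mm high. Origin under its centre.
- kidney: Bystander: flat red rubber kidney 52 x 100 x 8 mm. Origin under its centre.
- rib: Bystander: flat wooden rib 58 x 109 x 8 mm. Origin under its centre.
- green_bottle: Bystander: small bottle with a green cap, 43 mm across, 98 mm high. Origin under its centre.

How it is judged:
On the way, in this order (a step that is already met when the one before it is completed fails the run):
1. the red cap is pressed down while the stamp lies in its rest (value of joint air_cap above 0.0045 m and distance between stamp_face and rest below 0.015 m), for 0.1 s.
2. the cap is let up again, the stamp still in its rest (value of joint air_cap below 0.001 m and distance between stamp_face and rest below 0.015 m), for 0.1 s.
3. the stamp is held in the fingers in front of the lens, face to it (x of stamp_face in the frame of camera between -0.14 and -0.1 m and y of stamp_face in the frame of camera between -0.02 and 0.02 m and z of stamp_face in the frame of camera between -0.02 and 0.02 m and angle between the z axis of stamp and the x axis of camera, either way round below 0.2 rad and x of stamp_head in the frame of camera below -0.145 m and contact force between stamp and the fingers above 1 N), for 0.2 s.
At the end, for the whole second after the job is handed in: The stamp is held still in the fingers, touching neither camera nor station, with the centre of its face within 20 mm of the point 120 mm in front of the lens (along each of the camera's axes), its axis within 0.2 rad of the camera's line of sight and its face towards the lens; the red cap is up (all of step 3 and height (world z) of stamp_face above 0.15 m and linear speed of stamp below 0.03 m/s and angular speed of stamp below 0.3 rad/s and contact force between stamp and camera_stand below 0.1 N and contact force between stamp and dust_station below 0.1 N and value of joint air_cap below 0.001 m); the arm keeps its last pose, push and grip.
It fails at once if a bystander is knocked or shifted by more than 30 mm (distance of any of ring_cutter_big, ring_cutter_small, kidney, rib, green_bottle from where it was at the start of the episode above 0.03 m).
It also fails if it takes over 45 s, if anything falls off the work surface, if the arm or the gripper's body presses on something with over 40 N, if the wrist force passes 120 N, or if a joint passes its speed limit or range.

## Working session

There is one attempt and no reset: what is moved stays moved. The work goes in short steps, Python scripts to look and compute and a tool call to move; the robot and the scene stay as the last step left them, time stands still between calls to the robot, and variables do not carry over. Pictures are saved under pics/ and viewed, at most 10 in all, crops included, and the job is handed in when it is done.

Besides the shell and the picture viewer there is one more tool, called after "Emit:" as a command line: name --argument value ..., lists and objects as JSON in quotes. jog_arm: Moves the arm, as the interface text tells. Shift numbers are shares of 12 cm and turn numbers shares of pi/2 rad, none past 1 either way. Its arguments: {"type":"object","properties":{"increments":{"type":"array"},"force":{"type":"number"}},"required":["increments"]}

```bash
ls; mkdir -p pics; cat > h.py <<'E'
import numpy as np, cv2
from plant import get_state, imaging, job, ctrl
from scipy.spatial.transform import Rotation as R
def shot(n,fn=None):
    s=get_state(); d=imaging.read_camera(n)
    if 'mount' in d:
        T=np.eye(4);T[:3,:3]=R.from_quat(s['tcp_rot']).as_matrix();T[:3,3]=s['eef_pos'];d['extrinsics']=T@d['mount']
    if fn: cv2.imwrite('pics/'+fn+'.png',d['frame'])
    np.savez('last_'+n+'.npz',**{k:np.asarray(v) for k,v in d.items()})
    return d
def load(n): return dict(np.load('last_'+n+'.npz'))
def pts(d,uv,z=None):
    uv=np.array(uv,float).reshape(-1,1,2)
    n=cv2.undistortPoints(uv,d['camera_matrix'],d['dist'])[:,0]
    if z is None: z=np.array([d['depth'][int(round(v)),int(round(u))] for u,v in uv[:,0]])
    p=np.c_[n[:,0]*z,-n[:,1]*z,-z*np.ones(len(n))]
    E=d['extrinsics'];return p@E[:3,:3].T+E[:3,3]
def cloud(d):
    h,w=d['depth'].shape;u,v=np.meshgrid(np.arange(w),np.arange(h))
    P=pts(d,np.c_[u.ravel(),v.ravel()]).reshape(h,w,3);P[d['depth']<=0]=np.nan;return P
E
python3 - <<'E'
from h import *
shot('scene','scene');shot('side','side');print(get_state())
E
```

```text
pics
{'time': 0.1, 'qpos': array([ 9.89995155e-01,  2.87095449e-01,  1.57805198e+00, -2.35375274e-05,
        1.27858685e+00, -1.50030014e-01]), 'dq': array([ 4.62653931e-06, -4.37107037e-04, -2.22557219e-03, -4.21107154e-04,
        2.30936463e-03, -1.19529102e-03]), 'joint_efforts': array([ 2.95464106e-04, -4.07292652e+01, -2.93699956e+01, -1.75851442e-04,
        3.47962246e-03, -4.20005961e-06]), 'eef_pos': array([0.28155348, 0.61287398, 0.25506161]), 'tcp_rot': array([ 2.13720668e-01,  9.76894226e-01, -1.00414080e-03, -3.72119992e-04]), 'contact_force': array([0.13041445, 0.60363414, 0.02534931]), 'wrist_torque': array([0.07337384, 0.03698932, 0.01729735]), 'finger_force': 0.0, 'opening': 0.9981481111493576}
```

View pics/scene.png

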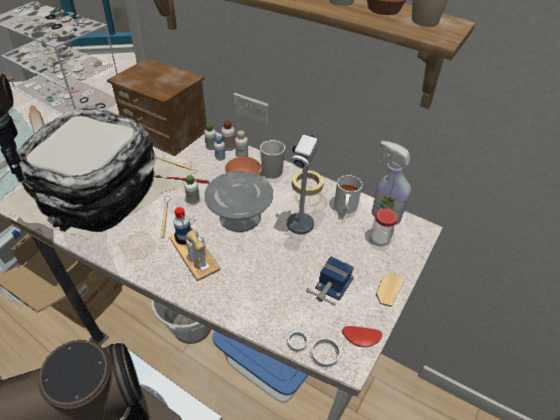

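View pics/side.png

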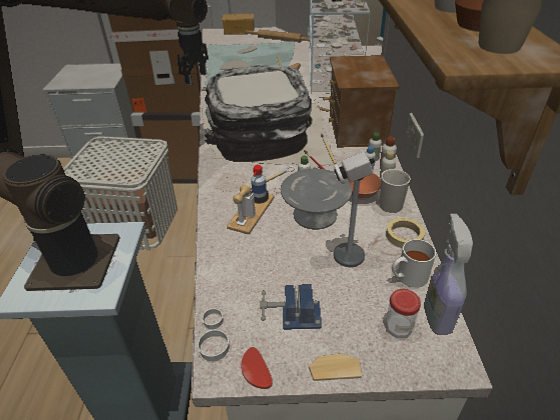

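The scene view shows the station at about (193,250), with the red cap at (180,212) and the stamp at (197,243). The camera stand's foot is at (300,222) and its head at (305,150). In the side view the cap is at (258,170) and the camera at (352,166). Next I'll measure these from the depth cloud.

```bash
python3 - <<'E'
from h import *
from scipy.spatial import cKDTree
A=[]
for n,(x0,y0) in (('scene',(160,195)),('side',(215,150))):
    d=load(n);P=cloud(d);A.append((d,P))
    f=d['frame'].astype(int);b,g,r=f[...,0],f[...,1],f[...,2]
    z=P[...,2]
    s=np.zeros(z.shape,bool);s[y0:y0+90,x0:x0+70]=1
    m=s&(r>120)&(g<70)&(b<70)&(z>.1)
    print(n,'cap',m.sum(),np.nanmedian(P[m],0), np.nanmax(P[m][:,2]))
    t=m&(z>.125);print(' top',t.sum(),P[t].mean(0) if t.any() else 0)
    b_=s&(z>.004)&(z<.016)
    print(' base',b_.sum(), cv2.minAreaRect(P[b_][:,:2].astype(np.float32)))
    h=s&(z>.098)&(z<.122)&~m
    for q in P[h&(np.abs(z-.1)<.03)][::6]: pass
    w=s&(z>.105)&(z<.12)&(r>b+15)&~m
    print(' stamp top',w.sum(),P[w].mean(0),P[w].min(0),P[w].max(0))
    # camera stand
    for zz in ((.21,.32),(.05,.2),(.004,.02)):
        c=(z>zz[0])&(z<zz[1]);sub=np.zeros_like(s)
        if n=='scene': sub[130:240,280:325]=1
        else: sub[145:270,325:375]=1
        c&=sub;print(' cam',zz,c.sum(),np.nanmedian(P[c],0),np.nanmin(P[c],0),np.nanmax(P[c],0))
I=[cv2.resize(A[0][0]['frame'][195:285,150:230],(400,450),interpolation=3),cv2.resize(A[1][0]['frame'][155:245,220:290],(350,450),interpolation=3)]
cv2.imwrite('pics/c1.png',np.hstack(I))
I=[cv2.resize(A[0][0]['frame'][125:240,270:340],(340,560),interpolation=3),cv2.resize(A[1][0]['frame'][145:270,320:400],(360,560),interpolation=3)]
cv2.imwrite('pics/c2.png',np.hstack(I))
E
```

```text
scene cap 57 [0.48524135 0.23413534 0.12570119] 0.13180653379435525
 top 38 [0.48775125 0.23718972 0.12683937]
 base 921 ((0.5166173577308655, 0.22495147585868835), (0.3251020014286041, 0.20658846199512482), 36.60161590576172)
 stamp top 168 [0.45025209 0.15691171 0.11072361] [0.42483463 0.11361198 0.10500047] [0.49993581 0.2447219  0.1198785 ]
 cam (0.21, 0.32) 663 [ 0.71271006 -0.01636692  0.29552208] [ 0.67853891 -0.04051097  0.21012204] [0.77005714 0.02833142 0.31666618]
 cam (0.05, 0.2) 970 [0.97625472 0.09358969 0.10635836] [ 0.72333352 -0.01796664  0.05010956] [0.98446738 0.22025401 0.19976413]
 cam (0.004, 0.02) 704 [0.75446073 0.01225049 0.01112778] [ 0.68955309 -0.05105869  0.00411181] [0.98236465 0.20122521 0.01995165]
side cap 41 [0.49014721 0.23288269 0.12737594] 0.13079626591211135
 top 32 [0.49371574 0.23589856 0.12806633]
 base 766 ((0.47696423530578613, 0.30868130922317505), (0.24239040911197662, 0.45661306381225586), 7.956556797027588)
 stamp top 138 [0.4588557  0.15705195 0.11041107] [0.43038422 0.10974441 0.10500092] [0.50686721 0.24127946 0.11914602]
 cam (0.21, 0.32) 910 [ 0.73122284 -0.02717508  0.29465283] [ 0.68257979 -0.04278967  0.21038339] [0.77269656 0.00982864 0.31777126]
 cam (0.05, 0.2) 1169 [0.72647053 0.12557245 0.10215819] [ 0.67714672 -0.01970167  0.05039529] [0.88429783 0.45716345 0.19933381]
 cam (0.004, 0.02) 1030 [0.73948671 0.01907623 0.01218496] [ 0.68457897 -0.05308263  0.00404749] [0.88487126 0.54220689 0.01998005]
```

View pics/c1.png

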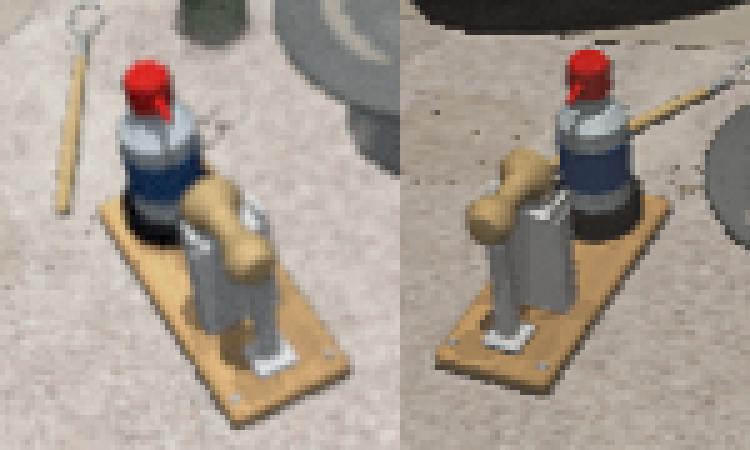

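View pics/c2.png

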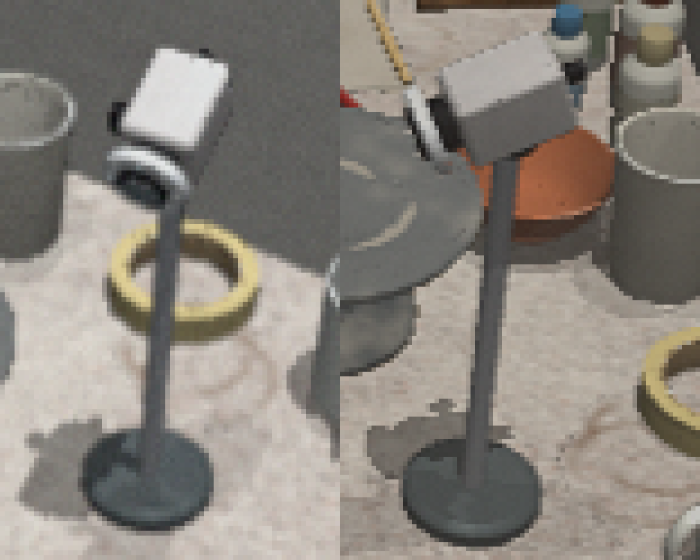

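The crops show the stamp lying with its head towards (250,260) and the cap at (148,85) in the left panel. The camera's lens ring is at (148,178) left and (430,125) right, and the foot centre is at (148,480) left and (470,488) right. I'll intersect these pixels with known heights.

```bash
cat >> h.py <<'E'
def rayz(d,uv,z):
    a=pts(d,uv,np.full(len(uv),.5));c=d['extrinsics'][:3,3];v=a-c
    return c+v*((z-c[2])/v[:,2])[:,None]
E
python3 - <<'E'
from h import *
np.set_printoptions(precision=4,suppress=True)
S,D=load('scene'),load('side')
def L(x,y):return (150+x/5-.5,195+y/5-.5)
def Rr(x,y):return (220+(x-400)/5-.5,155+y/5-.5)
print('basecorners',rayz(S,[L(100,203),L(348,368),L(237,412)],.012)); print(rayz(D,[Rr(670,203),Rr(548,380),Rr(437,353)],.012))
print('cap',rayz(S,[L(148,70)],.129),rayz(D,[Rr(588,60)],.129))
print('head',rayz(S,[L(250,248)],.108),rayz(D,[Rr(487,213)],.108))
def L2(x,y):return (270+x*70/340-.5,125+y*115/560-.5)
def R2(x,y):return (320+(x-340)*80/360-.5,145+y*125/560-.5)
print('foot',rayz(S,[L2(148,478)],.012),rayz(D,[R2(471,487)],.012))
print('lens ring',rayz(S,[L2(146,182)],.27),rayz(D,[R2(428,128)],.27))
# camera box top corners
a=[L2(158,50),L2(228,68),L2(196,150),L2(128,133)]
b=[R2(540,33),R2(568,72),R2(470,108),R2(440,70)]
print('top corners depth',pts(S,a),pts(D,b))
# box faces: normals from cloud
for d,(x0,x1,y0,y1),n in((S,(298,316,136,153),'S'),(D,(345,370,154,168),'D')):
    P=cloud(d)[y0:y1,x0:x1];f=d['frame'][y0:y1,x0:x1]
    m=(f.min(-1)>150)&(P[...,2]>.27);q=P[m];c=q.mean(0)
    u,s,v=np.linalg.svd(q-c);print(n,m.sum(),c,s,v)
E
```

```text
basecorners [[0.4715 0.2815 0.012 ]
 [0.4582 0.0854 0.012 ]
 [0.4012 0.1171 0.012 ]]
[[0.5374 0.2481 0.012 ]
 [0.4669 0.0881 0.012 ]
 [0.4016 0.1141 0.012 ]]
cap [[0.4927 0.2397 0.129 ]] [[0.4931 0.2376 0.129 ]]
head [[0.4385 0.1247 0.108 ]] [[0.4386 0.1216 0.108 ]]
foot [[ 0.7283 -0.0128  0.012 ]] [[ 0.7366 -0.0136  0.012 ]]
lens ring [[ 0.6953 -0.0138  0.27  ]] [[ 0.6962 -0.0064  0.27  ]]
top corners depth [[ 0.7424  0.0095  0.3171]
 [ 0.7565 -0.0254  0.3113]
 [ 0.7078 -0.035   0.2925]
 [ 0.6993  0.0009  0.2933]] [[ 0.7517  0.0079  0.3165]
 [ 0.7637 -0.0105  0.3047]
 [ 0.7117 -0.0336  0.3007]
 [ 0.7775  0.4466  0.0027]]
S 253 [ 0.7268 -0.0119  0.3064] [0.2313 0.1767 0.0264] [[-0.933  -0.1377 -0.3325]
 [-0.1427  0.9897 -0.0094]
 [-0.3303 -0.0387  0.9431]]
D 244 [ 0.7308 -0.014   0.3085] [0.2238 0.1716 0.0163] [[-0.944   0.0637 -0.3236]
 [ 0.0456  0.997   0.0631]
 [-0.3266 -0.0449  0.9441]]
```

```bash
python3 - <<'E'
from h import *
np.set_printoptions(precision=3,suppress=True,linewidth=200)
for n in('scene','side'):
    P=cloud(load(n)).reshape(-1,3);P=P[~np.isnan(P[:,0])]
    H=np.zeros((12,8))
    for i in range(12):
        for j in range(8):
            x,y=.2+.08*j,.8-.08*i
            m=(abs(P[:,0]-x)<.04)&(abs(P[:,1]-y)<.04);H[i,j]=P[m,2].max() if m.any() else -1
    print(n,'rows y .8 down to -.08, cols x .2..76');print(H)
# ring: white points in front of box
for n,(x0,x1,y0,y1) in(('scene',(285,315,150,172)),('side',(328,354,155,190))):
    d=load(n);P=cloud(d)[y0:y1,x0:x1];f=d['frame'][y0:y1,x0:x1]
    m=(f.min(-1)>140)&(P[...,2]>.23)&(P[...,2]<.315)&(P[...,0]<.705);q=P[m];print(n,m.sum(),q.mean(0),q.min(0),q.max(0))
print(ctrl.finger_overhang)
E
```

```text
scene rows y .8 down to -.08, cols x .2..76
[[ 0.006  0.007  0.218  0.224  0.223  0.22  -1.     0.238]
 [ 0.002  0.212  0.222  0.222  0.212  0.227  0.216  0.24 ]
 [-1.     0.416  0.506  0.211  0.211  0.218  0.214  0.237]
 [ 0.345  0.526  0.521  0.21   0.21   0.213  0.214  0.24 ]
 [-1.     0.518  0.218  0.216  0.212  0.214  0.205  0.014]
 [-1.     0.005  0.188  0.201  0.181  0.009  0.012  0.014]
 [-1.     0.005  0.005  0.013  0.014  0.099  0.099  0.048]
 [-1.     0.004  0.004  0.129  0.132  0.105  0.106  0.611]
 [-1.     0.005  0.012  0.118  0.103  0.105  0.106  0.622]
 [-1.     0.003  0.01   0.116  0.005  0.105  0.105  0.622]
 [-1.     0.003  0.004  0.005  0.004  0.003  0.305  0.622]
 [-1.    -1.     0.005  0.004  0.005  0.005  0.278  0.622]]
side rows y .8 down to -.08, cols x .2..76
[[ 0.     0.004  0.219  0.222  0.224  0.221  0.018  0.237]
 [-1.     0.304  0.222  0.222  0.211  0.224  0.217  0.239]
 [-1.     0.435  0.498  0.211  0.211  0.221  0.22   0.238]
 [ 0.469  0.52   0.507  0.21   0.21   0.213  0.215  0.239]
 [ 0.541  0.533  0.216  0.217  0.212  0.213  0.203  0.015]
 [ 0.563  0.006  0.184  0.204  0.196  0.01   0.014  0.014]
 [ 0.571  0.005  0.005  0.009  0.011  0.1    0.099  0.038]
 [-1.     0.004  0.005  0.094  0.131  0.106  0.107  0.104]
 [-0.794  0.004  0.004  0.117  0.095  0.108  0.107  0.608]
 [-0.793  0.003  0.005  0.117  0.004  0.106  0.106  0.622]
 [-0.791 -0.885  0.004  0.004  0.005  0.005  0.307  0.622]
 [-0.793 -1.     0.005  0.006  0.004  0.004  0.284  0.622]]
scene 74 [ 0.692 -0.016  0.292] [ 0.68  -0.037  0.249] [0.704 0.005 0.3  ]
side 51 [ 0.691 -0.024  0.293] [ 0.684 -0.041  0.275] [0.705 0.002 0.3  ]
0.025
```

Emit:
jog_arm --increments '[{"dz": 0.5,"gripper": -1},{"dz": 0.7},{"dx": 0.4,"dy": -0.5,"dz": 0.7,"az": -0.2},{"dx": 0.8,"dy": -1,"dz": 0.7,"az": -0.3},{"dx": 0.8,"dy": -1,"dz": 0.7,"az": -0.4},{"dx": 0.8,"dy": -1,"dz": 0.7,"az": -0.4}]'

```text
$.increments[0]: bad value
```

Emit:
jog_arm --increments '[{"dx": 0.2,"dy": -0.4,"az": -0.1,"gripper": -1},{"dx": 0.3,"dy": -0.8,"az": -0.2},{"dx": 0.4,"dy": -1,"az": -0.3},{"dx": 0.4,"dy": -1,"az": -0.4},{"dx": 0.4,"dy": -1,"az": -0.5},{"dx": 0.4,"dy": -1,"az": -0.6},{"dx": 0.4,"dy": -1,"az": -0.6}]'

```text
$.increments[0]: bad value
```

Emit:
jog_arm --increments '[{"dx": 0.1,"dy": -0.4,"gripper": -1},{"dx": 0.15,"dy": -0.8},{"dx": 0.2,"dy": -1},{"dx": 0.2,"dy": -1},{"dx": 0.2,"dy": -1}]'

```text
$.increments[0]: bad value
```

```bash
python3 - <<'E'
from h import *
d=shot('wrist','w1');s=get_state();print(s['eef_pos'],s['tcp_rot'],s['qpos'],s['time'],s['contact_force'])
E
```

```text
[0.28158265 0.612935   0.25520879] [ 2.13717417e-01  9.76895070e-01 -8.86956381e-04 -3.19091980e-04] [ 9.90013924e-01  2.87011728e-01  1.57788327e+00 -3.94887707e-05
  1.27858250e+00 -1.50013350e-01] 0.15 [ 0.01088364 -0.84715692 -0.83568378]
```

View pics/w1.png

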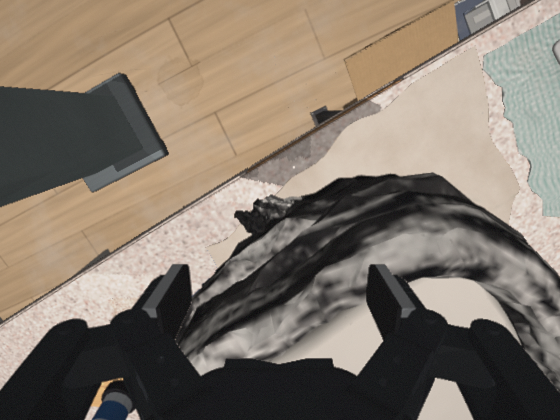

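All three calls were refused because each row needs every field, so the arm is still at its start. The picture shows the kiln below, with the fingers at (180,290) and (385,290).

Emit:
jog_arm --increments '[{"dx": 0,"dy": 0,"dz": 0.5,"ax": 0,"ay": 0,"az": 0,"gripper": -1},{"dx": 0,"dy": 0,"dz": 0.7,"ax": 0,"ay": 0,"az": 0,"gripper": -1},{"dx": 0.4,"dy": -0.5,"dz": 0.7,"ax": 0,"ay": 0,"az": -0.1,"gripper": -1},{"dx": 0.8,"dy": -1,"dz": 0.7,"ax": 0,"ay": 0,"az": -0.2,"gripper": -1},{"dx": 0.8,"dy": -1,"dz": 0.7,"ax": 0,"ay": 0,"az": -0.3,"gripper": -1},{"dx": 0.8,"dy": -1,"dz": 0.7,"ax": 0,"ay": 0,"az": -0.4,"gripper": -1}]'

```text
time: 0.75
eef_pos: [0.3809, 0.4895, 0.34]
tcp_rot: [0.498, 0.867, -0.001, 0.001]
contact_force: [-0.1, 0.7, -1.2]
opening: 0.002
finger_force: 0.0
```

Emit:
jog_arm --increments '[{"dx": 0.2,"dy": -0.4,"dz": 0,"ax": 0,"ay": 0,"az": -0.1,"gripper": -1},{"dx": 0.4,"dy": -0.8,"dz": 0,"ax": 0,"ay": 0,"az": -0.2,"gripper": -1},{"dx": 0.4,"dy": -1,"dz": 0,"ax": 0,"ay": 0,"az": -0.3,"gripper": -1},{"dx": 0.4,"dy": -1,"dz": 0,"ax": 0,"ay": 0,"az": -0.4,"gripper": -1},{"dx": 0.4,"dy": -1,"dz": 0,"ax": 0,"ay": 0,"az": -0.5,"gripper": -1},{"dx": 0.4,"dy": -1,"dz": 0,"ax": 0,"ay": 0,"az": -0.6,"gripper": -1},{"dx": 0.4,"dy": -1,"dz": 0,"ax": 0,"ay": 0,"az": -0.6,"gripper": -1}]'

```text
time: 1.45
eef_pos: [0.4258, 0.373, 0.3399]
tcp_rot: [0.835, 0.55, -0.0, -0.0]
contact_force: [0.4, -0.4, 0.1]
opening: 0.001
finger_force: 0.0
```

Emit:
jog_arm --increments '[{"dx": 0.1,"dy": -0.4,"dz": 0,"ax": 0,"ay": 0,"az": 0,"gripper": -1},{"dx": 0.2,"dy": -0.8,"dz": 0,"ax": 0,"ay": 0,"az": 0,"gripper": -1},{"dx": 0.2,"dy": -1,"dz": 0,"ax": 0,"ay": 0,"az": 0,"gripper": -1},{"dx": 0.2,"dy": -1,"dz": 0,"ax": 0,"ay": 0,"az": 0,"gripper": -1},{"dx": 0.2,"dy": -1,"dz": 0,"ax": 0,"ay": 0,"az": 0,"gripper": -1}]'

```text
time: 1.95
eef_pos: [0.4498, 0.2532, 0.3402]
tcp_rot: [0.835, 0.551, 0.0, -0.0]
contact_force: [-0.2, -1.1, 0.5]
opening: 0.002
finger_force: 0.0
```

```bash
python3 - <<'E'
from h import *
d=shot('wrist','w2');s=get_state();print(s['eef_pos'],s['tcp_rot'],s['qpos'],s['time'],s['contact_force'])
E
```

```text
[0.44973584 0.25377412 0.34024992] [ 8.34165637e-01  5.51513927e-01  7.95892392e-05 -2.67962437e-04] [ 3.16830009e-01 -1.23842423e-01  1.86142524e+00  5.66803452e-04
  1.40399791e+00  7.19176081e-01] 2.0 [ 1.07373789 -0.1239008   1.09611579]
```

View pics/w2.png

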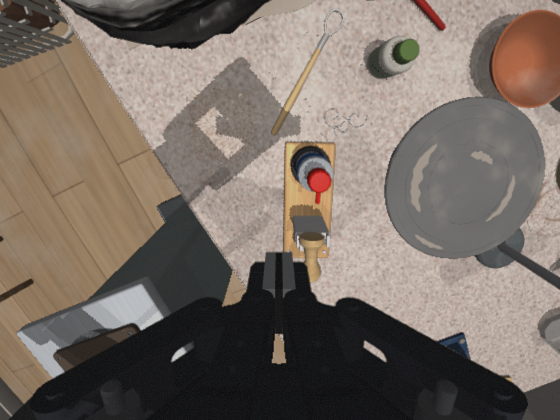

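The wrist view shows the station upright in the frame. The cap is at (318,180), the stamp's disc top at about (312,238) and its head at (312,268).

```bash
python3 - <<'E'
from h import *
np.set_printoptions(precision=4,suppress=True)
d=load('wrist');f=d['frame'].astype(int);P=cloud(d)
b,g,r=f[...,0],f[...,1],f[...,2]
m=(r>150)&(g<70)&(b<70);m[:160]=0;m[193:]=0;m[:,:300]=0;m[:,335:]=0
v,u=np.where(m);print('cap px',u.mean(),v.mean(),np.ptp(u),np.ptp(v));uv=[(u.mean(),v.mean())]
print(rayz(d,uv,.129),'depth median',np.nanmedian(P[m],0))
c=rayz(d,[(285.5,142),(336,142),(285,253)],.012);print(c,np.linalg.norm(c[1]-c[0]))
e=c[2]-c[0];print('axis deg',np.degrees(np.arctan2(-e[1],-e[0])))
w=(P[...,2]>.095)&(P[...,2]<.125)&(r>b+25)&(g>70);w[:225]=0;w[285:]=0;w[:,:290]=0;w[:,340:]=0
for a in range(228,284,5):
    k=w[a:a+5];
    if k.sum():q=P[a:a+5][k];print(a,k.sum(),q.mean(0),q[:,2].max())
q=P[w][:,:2];cc=q.mean(0);s=np.linalg.svd(q-cc)[2][0];print('stamp ax',np.degrees(np.arctan2(s[1],s[0]))%180,cc)
cv2.imwrite('pics/w2c.png',cv2.resize(d['frame'][130:300,260:370],(495,765)[:2] and (385,595),interpolation=3))
E
```

```text
cap px 319.7057142857143 181.62 20 21
[[0.4927 0.2402 0.129 ]] depth median [0.4926 0.24   0.1285]
[[0.4729 0.2837 0.012 ]
 [0.5398 0.2553 0.012 ]
 [0.4046 0.1224 0.012 ]] 0.07267568477750953
axis deg 67.04776662946281
233 1 [0.4723 0.1655 0.1032] 0.1031734503264996
238 87 [0.458  0.17   0.1114] 0.11610699701980431
243 103 [0.4563 0.1656 0.1131] 0.1161735850215958
248 67 [0.4526 0.1569 0.1079] 0.11362049825462317
253 65 [0.4497 0.1497 0.1064] 0.10957967334801044
258 66 [0.4465 0.143  0.1059] 0.10888727203842219
263 66 [0.4462 0.1364 0.1074] 0.11125296964514275
268 64 [0.446  0.1301 0.11  ] 0.11345762807006082
273 57 [0.4438 0.1245 0.1119] 0.11451644242950926
278 29 [0.4404 0.1186 0.1112] 0.11470288617532531
stamp ax 72.94226157640131 [0.4503 0.148 ]
```

View pics/w2c.png

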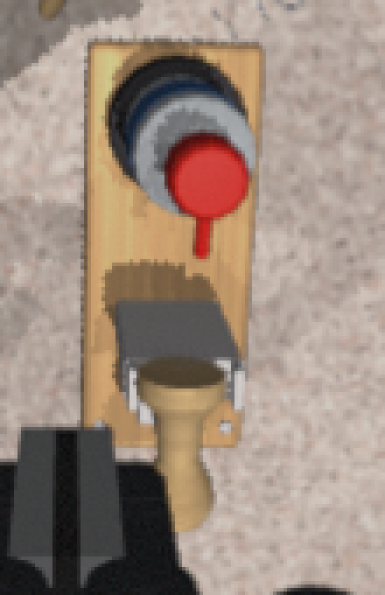

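Cap is at (0.493,0.240) and the axis azimuth is about 67°, which the gripper already matches. Now I'll move above the cap and come down.

Emit:
jog_arm --increments '[{"dx": 0.36,"dy": -0.11,"dz": -0.3,"ax": 0,"ay": 0,"az": 0,"gripper": -1},{"dx": 0.36,"dy": -0.11,"dz": -0.6,"ax": 0,"ay": 0,"az": 0,"gripper": -1},{"dx": 0.36,"dy": -0.11,"dz": -1,"ax": 0,"ay": 0,"az": 0,"gripper": -1},{"dx": 0.36,"dy": -0.11,"dz": -1,"ax": 0,"ay": 0,"az": 0,"gripper": -1},{"dx": 0.36,"dy": -0.11,"dz": -1,"ax": 0,"ay": 0,"az": 0,"gripper": -1}]'

```text
time: 2.5
eef_pos: [0.4925, 0.2411, 0.2201]
tcp_rot: [0.834, 0.552, -0.001, -0.0]
contact_force: [1.0, -0.5, 0.1]
opening: -0.0
finger_force: 0.0
```

Emit:
jog_arm --increments '[{"dx": 0,"dy": 0,"dz": -0.2,"ax": 0,"ay": 0,"az": 0,"gripper": -1},{"dx": 0,"dy": 0,"dz": -0.4,"ax": 0,"ay": 0,"az": 0,"gripper": -1},{"dx": 0,"dy": 0,"dz": -0.48,"ax": 0,"ay": 0,"az": 0,"gripper": -1},{"dx": 0,"dy": 0,"dz": -0.48,"ax": 0,"ay": 0,"az": 0,"gripper": -1},{"dx": 0,"dy": 0,"dz": -0.48,"ax": 0,"ay": 0,"az": 0,"gripper": -1}]'

```text
time: 3.0
eef_pos: [0.4943, 0.2408, 0.1652]
tcp_rot: [0.834, 0.552, 0.002, 0.001]
contact_force: [0.4, -0.4, 0.0]
opening: -0.001
finger_force: 0.0
```

Emit:
jog_arm --increments '[{"dx": 0,"dy": 0,"dz": -0.06,"ax": 0,"ay": 0,"az": 0,"gripper": -1},{"dx": 0,"dy": 0,"dz": -0.09,"ax": 0,"ay": 0,"az": 0,"gripper": -1},{"dx": 0,"dy": 0,"dz": -0.09,"ax": 0,"ay": 0,"az": 0,"gripper": -1}]'

```text
time: 3.3
eef_pos: [0.4937, 0.2404, 0.1525]
tcp_rot: [0.834, 0.551, 0.001, 0.0]
contact_force: [0.5, 1.1, 2.3]
opening: 0.0
finger_force: 1.1
```

Emit:
jog_arm --increments '[{"dx": 0,"dy": 0,"dz": -0.02,"ax": 0,"ay": 0,"az": 0,"gripper": -1},{"dx": 0,"dy": 0,"dz": -0.02,"ax": 0,"ay": 0,"az": 0,"gripper": -1}]'

```text
time: 3.5
eef_pos: [0.4937, 0.2404, 0.1502]
tcp_rot: [0.834, 0.551, 0.001, 0.0]
contact_force: [0.8, 1.6, 4.2]
opening: 0.002
finger_force: 1.9
```

```bash
python3 - <<'E'
from h import *
s=get_state();print(s['eef_pos'],s['time'],s['contact_force'],s['joint_efforts'])
E
```

```text
[0.49371594 0.24035063 0.15024703] 3.5 [0.83002612 1.5649059  4.24755947] [-1.56899365e-01 -2.88985544e+01 -2.38397598e+01 -8.91950517e-02
  1.75414723e-01  1.97111476e-03]
```

Emit:
jog_arm --increments '[{"dx": 0,"dy": 0,"dz": -0.02,"ax": 0,"ay": 0,"az": 0,"gripper": -1},{"dx": 0,"dy": 0,"dz": -0.03,"ax": 0,"ay": 0,"az": 0,"gripper": -1},{"dx": 0,"dy": 0,"dz": -0.03,"ax": 0,"ay": 0,"az": 0,"gripper": -1},{"dx": 0,"dy": 0,"dz": -0.03,"ax": 0,"ay": 0,"az": 0,"gripper": -1}]'

```text
time: 3.9
eef_pos: [0.4938, 0.2404, 0.148]
tcp_rot: [0.834, 0.552, 0.001, 0.0]
contact_force: [-1.3, -0.1, 11.1]
opening: 0.002
finger_force: 5.2
```

The force is 11 N, above the 6 N needed at the bottom, so the cap is fully down. Now release it and move over the stamp's head.

Emit:
jog_arm --increments '[{"dx": 0,"dy": 0,"dz": 0.15,"ax": 0,"ay": 0,"az": 0,"gripper": -1},{"dx": 0,"dy": 0,"dz": 0.4,"ax": 0,"ay": 0,"az": 0,"gripper": -1},{"dx": 0,"dy": 0,"dz": 0.6,"ax": 0,"ay": 0,"az": 0,"gripper": 0},{"dx": -0.2,"dy": -0.4,"dz": 0.6,"ax": 0,"ay": 0,"az": 0,"gripper": 0.4},{"dx": -0.4,"dy": -0.8,"dz": 0.6,"ax": 0,"ay": 0,"az": 0,"gripper": 0.4},{"dx": -0.42,"dy": -0.96,"dz": 0.6,"ax": 0,"ay": 0,"az": 0,"gripper": 0.4},{"dx": -0.42,"dy": -0.96,"dz": 0.6,"ax": 0,"ay": 0,"az": 0,"gripper": 0.4}]'

```text
time: 4.6
eef_pos: [0.441, 0.1227, 0.2166]
tcp_rot: [0.835, 0.55, -0.001, -0.0]
contact_force: [-0.7, 0.4, 0.4]
opening: 0.697
finger_force: 0.0
```

```bash
python3 - <<'E'
from h import *
d=shot('wrist','w3');s=get_state();print(s['eef_pos'],s['opening'],s['contact_force'])
E
```

```text
[0.44166684 0.12382337 0.21697544] 0.6954909327779061 [-0.77637108 -0.62671615  0.81172717]
```

View pics/w3.png

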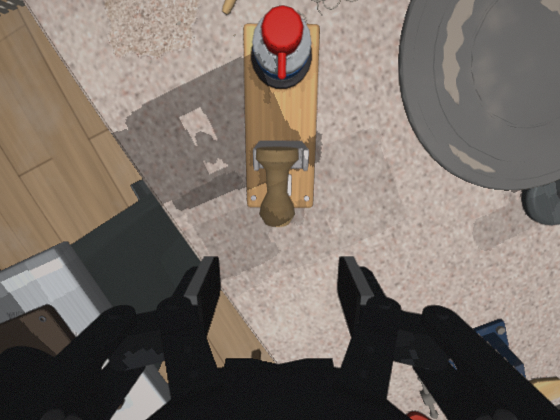

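The stamp is still in its rest and the cap is back up. The head is at (277,207), laterally centred between the pads at (215,275) and (347,275). A quick check of the head's position follows.

```bash
python3 - <<'E'
from h import *
np.set_printoptions(precision=4,suppress=True)
d=load('wrist');P=cloud(d);m=(P[...,2]>.088)&(P[...,2]<.12);m[:130]=0;m[230:]=0;m[:,:240]=0;m[:,320:]=0
q=P[m];D=np.array([np.cos(np.radians(66.7)),np.sin(np.radians(66.7))]);o=np.array([.4927,.24])
a=(q[:,:2]-o)@D;l=(q[:,:2]-o)@[-D[1],D[0]]
for s in np.arange(-.145,-.07,.006):
    k=(a>s)&(a<s+.006)
    if k.sum()>3:print(round(s+.003,4),k.sum(),'lat',l[k].min(),l[k].max(),'zmax',q[k,2].max())
print('head',o-.125*D, 'cap z',np.nanmedian(P[20:40,275:290,2]))
E
```

```text
-0.136 82 lat -0.007049890071626186 0.01383294243742301 zmax 0.11176597149550585
-0.13 192 lat -0.010207990783118808 0.017849105393902498 zmax 0.11515360530784219
-0.124 276 lat -0.010328252003746761 0.016956688531707446 zmax 0.11503478014166069
-0.118 271 lat -0.00861064752251985 0.016032943903602905 zmax 0.1137951395938459
-0.112 194 lat -0.006144697584487843 0.012793128078531663 zmax 0.11058997278639196
-0.106 154 lat -0.004519592226164725 0.011131840657618353 zmax 0.1091232319526591
-0.1 166 lat -0.005201405596865333 0.011885453905488341 zmax 0.10949744213123869
-0.094 217 lat -0.020589166673849527 0.021696963799135015 zmax 0.109610333211172
-0.088 292 lat -0.020430051955493606 0.02244370651900237 zmax 0.11533348223904202
-0.082 416 lat -0.021031495302416835 0.02248120538927954 zmax 0.1173256706976539
-0.076 290 lat -0.02018741142380819 0.02139334690529231 zmax 0.11670551669569532
head [0.4433 0.1252] cap z 0.12872195228233344
```

Emit:
jog_arm --increments '[{"dx": -0.01,"dy": 0.02,"dz": -0.35,"ax": 0,"ay": 0,"az": 0,"gripper": 0.4},{"dx": -0.01,"dy": 0.02,"dz": -0.65,"ax": 0,"ay": 0,"az": 0,"gripper": 0.4},{"dx": -0.01,"dy": 0.02,"dz": -0.85,"ax": 0,"ay": 0,"az": 0,"gripper": 0.4},{"dx": -0.01,"dy": 0.02,"dz": -0.94,"ax": 0,"ay": 0,"az": 0,"gripper": 0.4},{"dx": -0.01,"dy": 0.02,"dz": -0.94,"ax": 0,"ay": 0,"az": 0,"gripper": 0.4}]'

```text
time: 5.15
eef_pos: [0.4402, 0.1278, 0.1033]
tcp_rot: [0.834, 0.552, -0.002, -0.001]
contact_force: [-0.5, -0.1, 0.0]
opening: 0.7
finger_force: 0.0
```

Emit:
jog_arm --increments '[{"dx": 0,"dy": 0,"dz": 0,"ax": 0,"ay": 0,"az": 0,"gripper": 0},{"dx": 0,"dy": 0,"dz": 0,"ax": 0,"ay": 0,"az": 0,"gripper": -0.3},{"dx": 0,"dy": 0,"dz": 0,"ax": 0,"ay": 0,"az": 0,"gripper": -1},{"dx": 0,"dy": 0,"dz": 0,"ax": 0,"ay": 0,"az": 0,"gripper": -1},{"dx": 0,"dy": 0,"dz": 0,"ax": 0,"ay": 0,"az": 0,"gripper": -1},{"dx": 0,"dy": 0,"dz": 0,"ax": 0,"ay": 0,"az": 0,"gripper": -1}]' --force 40

```text
time: 5.75
eef_pos: [0.4427, 0.1274, 0.1065]
tcp_rot: [0.834, 0.551, 0.001, 0.001]
contact_force: [0.1, 0.2, 5.8]
opening: 0.299
finger_force: 39.3
```

Gripped at 39 N. Lifting.

Emit:
jog_arm --increments '[{"dx": 0,"dy": 0,"dz": 0.1,"ax": 0,"ay": 0,"az": 0,"gripper": -1},{"dx": 0,"dy": 0,"dz": 0.3,"ax": 0,"ay": 0,"az": 0,"gripper": -1},{"dx": 0,"dy": 0,"dz": 0.6,"ax": 0,"ay": 0,"az": 0,"gripper": -1},{"dx": 0,"dy": 0,"dz": 0.95,"ax": 0,"ay": 0,"az": 0,"gripper": -1},{"dx": 0,"dy": 0,"dz": 1,"ax": 0,"ay": 0,"az": 0,"gripper": -1},{"dx": 0,"dy": 0,"dz": 1,"ax": 0,"ay": 0,"az": 0,"gripper": -1}]'

```text
time: 6.35
eef_pos: [0.442, 0.1274, 0.227]
tcp_rot: [0.834, 0.552, 0.001, 0.001]
contact_force: [0.2, 0.3, -1.7]
opening: 0.298
finger_force: 39.4
```

```bash
python3 - <<'E'
from h import *
np.set_printoptions(precision=4,suppress=True)
d=shot('wrist','w4');s=get_state();print(s['eef_pos'],s['tcp_rot'],s['opening'],s['finger_force'],s['contact_force'])
# scene cameras, camera geometry with several averaged depth frames
for n in('scene','side'):
    Q=[]
    for i in range(4):Q.append(cloud(shot(n)))
    P=np.nanmean(Q,0);m=(P[...,2]>.225)&(P[...,2]<.33)&(P[...,0]>.66)&(P[...,0]<.8)&(abs(P[...,1]+.015)<.05)
    q=P[m];np.save('cam_'+n,q);print(n,len(q))
    c=(P[...,2]>.04)&(P[...,2]<.22)&(P[...,0]>.69)&(P[...,0]<.77)&(abs(P[...,1]+.015)<.03);print('column',c.sum(),np.median(P[c],0))
    for e in range(4): print(q[np.argsort(q[:,0])[e*5]])
E
```

```text
[0.441  0.1273 0.225 ] [ 0.8342  0.5515 -0.0002 -0.0001] 0.29569134482615 39.364625492369214 [-0.6474 -0.3163 -0.7028]
scene 645
column 229 [ 0.7293 -0.0124  0.1382]
[ 0.679  -0.0093  0.2818]
[ 0.6797 -0.0029  0.2848]
[ 0.6804 -0.0052  0.2886]
[ 0.6806 -0.0021  0.2902]
side 882
column 307 [ 0.7369 -0.0158  0.1355]
[ 0.6831 -0.0142  0.2817]
[ 0.6841 -0.0023  0.2873]
[ 0.6844 -0.0201  0.2858]
[ 0.6855 -0.0255  0.2949]<stdin>:8: RuntimeWarning: Mean of empty slice
```

View pics/w4.png

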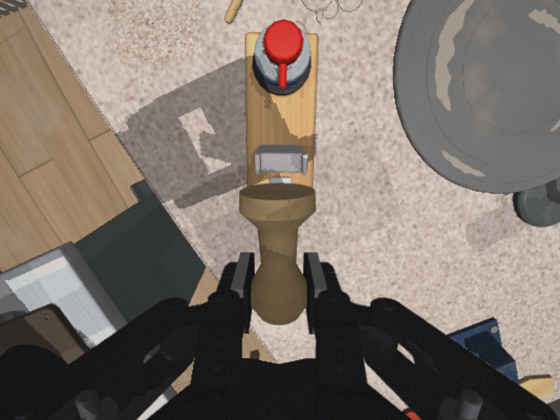

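The stamp is held cleanly between the pads, in line with the tool, with its face towards the image top at row 190. The rest is empty. Next I yaw and move to a standoff in front of the camera.

Emit:
jog_arm --increments '[{"dx": 0,"dy": -0.1,"dz": 0.1,"ax": 0,"ay": 0,"az": -0.08,"gripper": -1},{"dx": 0,"dy": -0.25,"dz": 0.1,"ax": 0,"ay": 0,"az": -0.16,"gripper": -1},{"dx": 0,"dy": -0.4,"dz": 0.1,"ax": 0,"ay": 0,"az": -0.24,"gripper": -1},{"dx": 0,"dy": -0.55,"dz": 0.1,"ax": 0,"ay": 0,"az": -0.33,"gripper": -1},{"dx": 0,"dy": -0.7,"dz": 0.1,"ax": 0,"ay": 0,"az": -0.42,"gripper": -1},{"dx": 0,"dy": -0.85,"dz": 0.1,"ax": 0,"ay": 0,"az": -0.51,"gripper": -1},{"dx": 0,"dy": -1,"dz": 0.1,"ax": 0,"ay": 0,"az": -0.6,"gripper": -1},{"dx": 0,"dy": -1,"dz": 0.1,"ax": 0,"ay": 0,"az": -0.66,"gripper": -1},{"dx": 0,"dy": -1,"dz": 0.1,"ax": 0,"ay": 0,"az": -0.66,"gripper": -1}]'

```text
time: 7.7
eef_pos: [0.4414, 0.0069, 0.2369]
tcp_rot: [0.998, 0.065, -0.0, -0.0]
contact_force: [0.5, -1.0, 0.1]
opening: 0.294
finger_force: 39.4
```

Emit:
jog_arm --increments '[{"dx": 0.05,"dy": -0.1,"dz": 0,"ax": 0.01,"ay": -0.08,"az": 0,"gripper": -1},{"dx": 0.1,"dy": -0.25,"dz": 0,"ax": 0.02,"ay": -0.16,"az": 0,"gripper": -1},{"dx": 0.15,"dy": -0.38,"dz": 0,"ax": 0.03,"ay": -0.22,"az": 0,"gripper": -1},{"dx": 0.15,"dy": -0.38,"dz": 0,"ax": 0.03,"ay": -0.22,"az": 0,"gripper": -1},{"dx": 0.15,"dy": -0.38,"dz": 0,"ax": 0.03,"ay": -0.22,"az": 0,"gripper": -1}]'

```text
time: 8.2
eef_pos: [0.4591, -0.0381, 0.237]
tcp_rot: [0.983, 0.065, 0.172, -0.012]
contact_force: [0.4, 0.7, 0.6]
opening: 0.302
finger_force: 39.4
```

```bash
python3 - <<'E'
from h import *
np.set_printoptions(precision=4,suppress=True)
d=shot('wrist','w5');s=get_state();print(s['eef_pos'],R.from_quat(s['tcp_rot']).as_matrix(),s['qpos'],s['finger_force'],s['time'])
E
```

```text
[ 0.4595 -0.0379  0.2373] [[ 0.932   0.1326  0.3373]
 [ 0.1242 -0.9912  0.0464]
 [ 0.3405 -0.0014 -0.9402]] [-0.389  -0.3735  2.2735  0.2119  0.9488  0.9507] 39.4052968297251 8.25
```

View pics/w5.png

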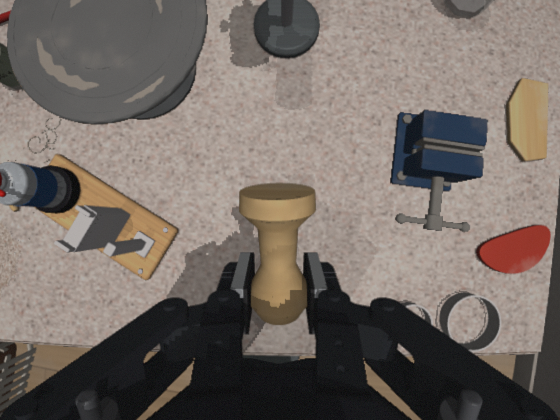

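The orientation is reached and the stamp is still firmly held. The stand's foot is at (287,25), on the image's centre line. I'll tilt up a further 36° for one look at the inspection camera itself.

Emit:
jog_arm --increments '[{"dx": 0,"dy": 0,"dz": 0.1,"ax": 0.01,"ay": -0.09,"az": 0,"gripper": -1},{"dx": 0,"dy": 0,"dz": 0.2,"ax": 0.02,"ay": -0.18,"az": 0,"gripper": -1},{"dx": 0,"dy": 0,"dz": 0.3,"ax": 0.04,"ay": -0.27,"az": 0,"gripper": -1},{"dx": 0,"dy": 0,"dz": 0.3,"ax": 0.05,"ay": -0.36,"az": 0,"gripper": -1},{"dx": 0,"dy": 0,"dz": 0.3,"ax": 0.05,"ay": -0.4,"az": 0,"gripper": -1},{"dx": 0,"dy": 0,"dz": 0.3,"ax": 0.05,"ay": -0.4,"az": 0,"gripper": -1}]'

```text
time: 8.85
eef_pos: [0.4801, -0.0423, 0.2851]
tcp_rot: [0.883, 0.061, 0.464, -0.032]
contact_force: [-0.1, -0.3, -0.4]
opening: 0.295
finger_force: 39.5
```

```bash
python3 - <<'E'
from h import *
np.set_printoptions(precision=4,suppress=True)
d=load('wrist');print('foot',rayz(d,[(286.5,23)],.012))
P=cloud(d);f=d['frame']
# stamp in tool frame (from w5)
M=d['mount'];uvw=P@d['extrinsics'][:3,:3]-d['extrinsics'][:3,3]@d['extrinsics'][:3,:3];T=uvw@M[:3,:3].T+M[:3,3]
m=(T[...,2]<.03)&(T[...,2]>-.03)&(abs(T[...,1])<.02);m[:180]=0;m[260:]=0
q=T[m];
for a in np.arange(.0,.062,.008):
    k=(q[:,0]>a)&(q[:,0]<a+.008)
    if k.sum()>3:print(round(a+.004,3),k.sum(),'y',q[k,1].min(),q[k,1].max(),'zmin',np.percentile(q[k,2],3))
print('xmax',np.percentile(q[:,0],99))
d=shot('wrist','w6');s=get_state();print(s['eef_pos'],s['qpos'],s['finger_force'],s['time'])
E
```

```text
foot [[ 0.7358 -0.0102  0.012 ]]
0.004 9 y -0.013195222954341978 0.012287793221562263 zmin 0.018980230142491516
0.012 250 y -0.019890836343300123 0.018744245430341602 zmin 0.004008207333084465
0.02 586 y -0.009562068539609855 0.0077029870305680165 zmin -0.0017195015832102514
0.028 595 y -0.010854946448739166 0.008077771511955953 zmin -0.002904003198336484
0.036 937 y -0.017046639783234913 0.01470627428507001 zmin -0.008919398110151192
0.044 2107 y -0.017263999755763714 0.014763768216678902 zmin -0.008820662196474505
xmax 0.0457169179039613
[ 0.4799 -0.0421  0.2848] [-0.5609 -0.6058  2.4829  0.9842  0.6884  0.2657] 39.499336631829465 8.9
```

View pics/w6.png

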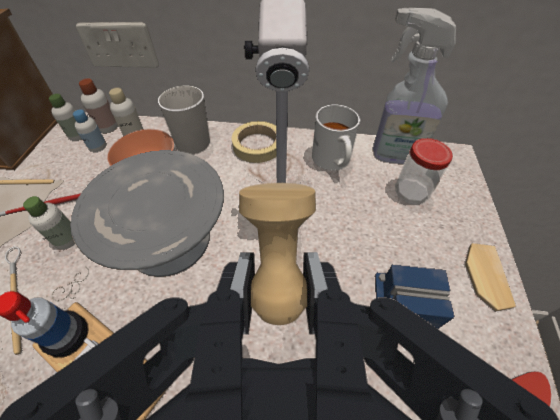

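The view shows the lens glass at (282,75), its light ring spanning columns 257–307 and the column at (282,140). That makes 11 pictures viewed, one over the limit of 10, so I'll view no more and work from numbers alone.

```bash
python3 - <<'E'
from h import *
np.set_printoptions(precision=4,suppress=True)
d=load('wrist');P=cloud(d);f=d['frame']
print('lens ray@z.27',rayz(d,[(282,75)],.27),'depth',np.nanmedian(P[72:79,278:287].reshape(-1,3),0))
A=P[45:100,250:315];F=f[45:100,250:315]
v,u=np.mgrid[45:100,250:315];r=np.hypot(u-282,v-74)
m=(r>16)&(r<25)&(F.min(-1)>130)&(A[...,0]<.72);q=A[m];c=np.median(q,0)
q=q[np.linalg.norm(q-c,axis=1)<.035];c=q.mean(0);V=np.linalg.svd(q-c)
print('ring',len(q),c,(q.max(0)+q.min(0))/2,V[1],V[2][2])
for n,(a,b) in(('column',(110,180)),):
    k=P[a:b,277:288].reshape(-1,3);k=k[k[:,0]<.76];print(n,len(k),np.median(k,0))
# box top
k=P[8:38,268:300].reshape(-1,3);k=k[(k[:,2]>.27)&(k[:,0]<.8)];cc=k.mean(0);V=np.linalg.svd(k-cc);print('top',len(k),cc,V[1],V[2])
# top side edges: left and right midlines per row
for a in range(6,40,6):
    x=[(j,P[a,j]) for j in range(250,315) if P[a,j,2]>.28 and P[a,j,0]<.8]
    if x:print(a,x[0][0],x[-1][0],(x[0][1]+x[-1][1])/2)
E
```

```text
lens ray@z.27 [[ 0.6956 -0.0152  0.27  ]] depth [ 0.6838 -0.0167  0.2764]
ring 171 [ 0.6846 -0.0165  0.2946] [ 0.6867 -0.016   0.2862] [0.1237 0.0498 0.0184] [-0.9772 -0.1133 -0.1796]
column 699 [ 0.7312 -0.0111  0.1585]
top 958 [ 0.7219 -0.0128  0.3065] [0.3343 0.2571 0.0166] [[-0.9332 -0.1208 -0.3385]
 [-0.1285  0.9917  0.0001]
 [ 0.3356  0.0436 -0.941 ]]
6 260 305 [ 0.7458 -0.0088  0.3123]
12 259 305 [ 0.7398 -0.0091  0.3091]
18 259 305 [ 0.7314 -0.0102  0.3068]
24 258 305 [ 0.7245 -0.0106  0.3041]
30 258 305 [ 0.7172 -0.0116  0.3017]
36 258 306 [ 0.7113 -0.013   0.2988]
```

The lens is at (0.684,-0.017,0.27) and the yaw 7.4°, which agrees with the foot and column measurements. The TCP goal is (0.526,-0.038,0.2205) at the previous tilt.

Emit:
jog_arm --increments '[{"dx": 0,"dy": 0,"dz": 0,"ax": -0.01,"ay": 0.09,"az": 0,"gripper": -1},{"dx": 0.1,"dy": 0,"dz": -0.1,"ax": -0.02,"ay": 0.18,"az": 0,"gripper": -1},{"dx": 0.2,"dy": 0,"dz": -0.2,"ax": -0.04,"ay": 0.27,"az": 0,"gripper": -1},{"dx": 0.3,"dy": 0,"dz": -0.3,"ax": -0.05,"ay": 0.36,"az": 0,"gripper": -1},{"dx": 0.4,"dy": 0,"dz": -0.4,"ax": -0.05,"ay": 0.4,"az": 0,"gripper": -1},{"dx": 0.4,"dy": 0,"dz": -0.4,"ax": -0.05,"ay": 0.4,"az": 0,"gripper": -1},{"dx": 0.4,"dy": 0,"dz": -0.4,"ax": -0.05,"ay": 0.4,"az": 0,"gripper": -1}]'

```text
time: 9.6
eef_pos: [0.5276, -0.0422, 0.2362]
tcp_rot: [0.984, 0.066, 0.165, -0.014]
contact_force: [0.2, -0.4, -0.2]
opening: 0.295
finger_force: 39.5
```

```bash
cat > chk.py <<'E'
from h import *
np.set_printoptions(precision=4,suppress=True)
s=get_state();X=R.from_quat(s['tcp_rot']).as_matrix();p=np.mean([get_state()['eef_pos'] for _ in range(3)],0)
l=np.array([-.9319,-.1212,-.342]);print(p,s['qpos'],s['finger_force'],s['time'])
print('axis err',np.degrees(np.arccos(X[:,0]@-l)),'goal-tcp/0.12',(np.array([.526,-.0375,.2205])-p)/.12)
want=R.from_matrix(np.c_[-l,np.cross([.34,.044,-.94],-l),[.34,.044,-.94]])
print('turn/(pi/2)',(want*R.from_matrix(X).inv()).as_rotvec()/(np.pi/2))
# independent: wood-coloured stamp in scene/side near goal
for n in('scene','side'):
    d=shot(n);P=cloud(d);q=P[np.linalg.norm(P-[.572,-.0315,.23],axis=-1)<.045];q=q[~np.isnan(q[:,0])]
    u=(q-[.684,-.017,.27]);print(n,len(q),'x_cam max',np.percentile(u@-l,97) if len(q) else 0)
E
python3 chk.py
```

```text
[ 0.5276 -0.0422  0.2362] [-0.3388 -0.1781  2.1226  0.1968  0.9103  0.9996] 39.50407786852338 9.6
axis err 0.7426819276468095 goal-tcp/0.12 [-0.0137  0.0391 -0.1305]
turn/(pi/2) [-0.0027 -0.0107 -0.0036]
scene 3 x_cam max -0.15375883394963655
side 189 x_cam max -0.11421660589383585
```

Emit:
jog_arm --increments '[{"dx": -0.01,"dy": 0.04,"dz": -0.07,"ax": 0,"ay": -0.01,"az": 0,"gripper": -1},{"dx": -0.01,"dy": 0.04,"dz": -0.13,"ax": 0,"ay": -0.01,"az": 0,"gripper": -1},{"dx": -0.01,"dy": 0.04,"dz": -0.13,"ax": 0,"ay": -0.01,"az": 0,"gripper": -1},{"dx": -0.01,"dy": 0.04,"dz": -0.13,"ax": 0,"ay": -0.01,"az": 0,"gripper": -1},{"dx": -0.01,"dy": 0.04,"dz": -0.13,"ax": 0,"ay": -0.01,"az": 0,"gripper": -1},{"dx": -0.01,"dy": 0.04,"dz": -0.13,"ax": 0,"ay": -0.01,"az": 0,"gripper": -1}]'

```text
time: 10.3
eef_pos: [0.5268, -0.0384, 0.2219]
tcp_rot: [0.982, 0.065, 0.175, -0.013]
contact_force: [0.1, 0.2, 0.7]
opening: 0.298
finger_force: 39.5
```

```bash
python3 chk.py; python3 - <<'E'
from h import *
np.set_printoptions(precision=4,suppress=True)
# independent check: lens and stamp in one side-camera cloud, in camera axes
l=np.array([-.9319,-.1212,-.342]);C=np.c_[-l,[-.129,.9917,0],np.cross(-l,[-.129,.9917,0])]
d=load('side');P=cloud(d);f=d['frame'].astype(int)
u=(P-[.684,-.017,.27])@C
m=(f[...,2]>f[...,0]+25)&(u[...,0]>-.2)&(u[...,0]<-.09)&(abs(u[...,1])<.04)&(abs(u[...,2])<.04)
q=u[m];print(m.sum(),'min',np.percentile(q,2,axis=0),'max',np.percentile(q,98,axis=0))
k=q[q[:,0]>-.14];print('disc y,z range',np.percentile(k,[3,97],axis=0))
d=shot('wrist');P=cloud(d);E=d['extrinsics'];T=(P-E[:3,3])@E[:3,:3]@d['mount'][:3,:3].T+d['mount'][:3,3]
q=T[180:260][(abs(T[180:260,:,2])<.03)&(abs(T[180:260,:,1])<.02)];print('face x in tool',np.percentile(q[:,0],99),'y',np.percentile(q[q[:,0]>.035][:,1],[2,98]))
E
```

```text
[ 0.5268 -0.0384  0.2219] [-0.3337 -0.1738  2.1489  0.2095  0.862   0.9922] 39.50271913624874 10.3
axis err nan goal-tcp/0.12 [-0.0069  0.0073 -0.0117]
turn/(pi/2) [-0.0024  0.0013 -0.0025]
scene 3 x_cam max -0.1235901940967336
side 190 x_cam max -0.11903666580352047
147 min [-0.1549 -0.0173 -0.0026] max [-0.119   0.0127  0.017 ]
disc y,z range [[-0.1391 -0.0169 -0.0026]
 [-0.119   0.0053  0.0165]]
face x in tool 0.04574230039458171 y [-0.0158  0.0135]chk.py:5: RuntimeWarning: invalid value encountered in arccos
  print('axis err',np.degrees(np.arccos(X[:,0]@-l)),'goal-tcp/0.12',(np.array([.526,-.0375,.2205])-p)/.12)
```

The side camera independently puts the face at x = -0.119 m, with the disc centred within about 1 mm. Handing in.

```bash
python3 -c "
from plant import job
print(job.sign_off())"
```

```text
the job is handed in; nothing more can be done
None
```

The cap was pressed and let up with the stamp in its rest, and the job was handed in with the stamp held square, centred and about 120 mm in front of the lens; no verdict came back, joint 3 briefly read 2.483 against its 2.48 limit, and I viewed 11 pictures, one over the limit of 10.

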